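Set out the hall tray for a ride before dawn

TASK

Set out the hall tray so that everything can be found in the dark, in one straight row along the tray's middle line, with the candle dish at one end and the potted succulent at the other staying where they are: lay the power bank midway between the dish and the plant, the carabiner with keys midway between the dish and the power bank, and the flashlight midway between the power bank and the plant. These three lie flat on the tray floor, each running straight across the tray (parallel to its short sides) and touching none of its neighbours. Stand the bike light the right way up on the middle of the power bank, lengthwise along it, and do not disturb the dish, the plant, the coffee cup or the tin.

Things in the scene. Friction and masses are not known exactly. Their poses are not given: they have to be found in the camera images.
- power_bank: Mint green power bank, a flat block 100 x 62 x 16 mm (x, y, z), about 0.2 kg, lying on a large face on the shelf at the start. Origin: centre of its underside; x runs along its 100 mm length, y across its 62 mm width, z up. Flat top at z = 16 mm. Grasp across the width.
- bike_light: White bike light, 62 x 32 x 36 mm (x, y, z), about 80 g: a white housing 60 x 32 mm from 8 to 36 mm high on a black rubber foot 44 x 28 x 8 mm, round lens on its +x end, standing on its foot at the start. Origin: centre of the underside of the foot; x runs along its length, z up. On the power bank the lens may point to either end.
- flashlight: Compact black flashlight lying on its side, 102 mm long, 90 g. Origin: mid-length, at its underside, 12 mm below its axis (as it lies at the start); x along its axis from tail to lens. Hexagonal head (x = 20 to 50 mm) and tail collar (x = -50 to -36 mm), 24 mm across flats, keep it from rolling; round 22 mm barrel between: grasp across it. The lens may point to either side of the tray.
- keys: Oval steel carabiner (80 x 40 mm, 8 mm rod) with two keys fixed at one end: one stiff piece 121 x 44 x 8 mm, 85 g. Origin: mid-length, mid-width, underside; x from the carabiner towards the key tips, z up. Carabiner x = -61 to 19 mm, its straight sides (outer width 40 mm) x = -41 to -1 mm; keys x = 10 to 60 mm. Centre of mass x = -10 mm: grasp the sides near x = -14 mm. Either way round will do.
- tray: Dark wood valet tray with a grey felt floor, fixed to the shelf, 370 mm long (y) x 190 mm wide (x), rim 8 mm thick and 16 mm high, inner floor 6 mm above the shelf. Origin: centre of the underside; x runs across the tray, away from the robot, parallel to its short sides; y along its length, to the robot's left. The row runs along the tray's y axis through its origin (the middle line).
- dish: Small clear glass votive dish with a tealight in it, 58 mm diameter at the rim, 40 mm high, loose, standing at one end of the tray (left or right changes), about 145 mm from the tray's centre, within 5 mm of its middle line. Origin: centre of its underside. Not to be moved.
- pot: Small succulent in a clay pot, 56 mm diameter, 44 mm high and about 65 mm with its leaves, loose, standing at the other end of the tray, about 145 mm from the tray's centre. Origin: centre of its underside. Not to be moved.
- cup: White espresso cup, 62 mm diameter, 58 mm high, with a side handle along its +y, loose on the shelf; a bystander, not to be moved. Origin: centre of its underside.
- tin: Round flat metal tin, 64 mm diameter, 20 mm high, loose on the shelf; a bystander, not to be moved. Origin: centre of its underside.
Mind the look-alikes: they are no part of the job. Several things have the shape of the bike_light; the one meant has the colours described above.

How it is judged:
At the end, for the whole second after the job is handed in: Bank <161 mm from dish, pot; keys <92 mm from dish, bank; flashlight <92 mm from bank, pot; these on the floor, <18 mm (keys 24) off the middle line, <0.22 rad off parallel to the short sides, not touching. Light upright on bank, <13 mm off centre, <0.25 rad. Dish and pot upright; all at rest (horizontal distance between power_bank and dish below 0.161 m and horizontal distance between power_bank and pot below 0.161 m and horizontal distance between keys and dish below 0.092 m and horizontal distance between each of keys, flashlight and power_bank below 0.092 m and horizontal distance between flashlight and pot below 0.092 m and x of power_bank in the frame of tray between -0.018 and 0.018 m and angle between the x axis of each of power_bank, keys, flashlight and the x axis of tray, either way round below 0.22 rad and x of keys in the frame of tray between -0.024 and 0.024 m and x of flashlight in the frame of tray between -0.018 and 0.018 m and angle between each of power_bank, keys, bike_light, dish, pot's own z axis and vertical below 0.1 rad and angle between flashlight's own x axis and vertical between 1.47 and 1.67 rad and z of power_bank in the frame of tray between 0.002 and 0.01 m and z of keys in the frame of tray between 0.002 and 0.01 m and height (world z) of flashlight between 0.002 and 0.034 m and x of bike_light in the frame of power_bank between -0.013 and 0.013 m and y of bike_light in the frame of power_bank between -0.013 and 0.013 m and z of bike_light in the frame of power_bank between 0.012 and 0.02 m and angle between the x axis of bike_light and the x axis of power_bank, either way round below 0.25 rad and contact force between keys and dish below 0.05 N and contact force between each of keys, flashlight and power_bank below 0.05 N and contact force between flashlight and pot below 0.05 N and contact force between each of keys, flashlight and bike_light below 0.05 N and linear speed of each of power_bank, bike_light, keys, flashlight below 0.02 m/s and angular speed of each of power_bank, bike_light, keys, flashlight below 0.2 rad/s).
It fails at once if the glass dish pushed from its place by more than 12 mm (distance of dish from where it was at the start of the episode above 0.012 m).
It fails at once if the potted succulent pushed from its place by more than 12 mm (distance of pot from where it was at the start of the episode above 0.012 m).
It fails at once if the coffee cup pushed from its place by more than 20 mm (distance of cup from where it was at the start of the episode above 0.02 m).
It fails at once if the tin pushed from its place by more than 20 mm (distance of tin from where it was at the start of the episode above 0.02 m).
It also fails if it takes over 102 s, if anything falls off the work surface, if the arm or the gripper's body presses on something with over 40 N, if the wrist force passes 120 N, or if a joint passes its speed limit or range.

ROBOT

A 7-joint arm with a two-finger parallel gripper is mounted at the origin on the work surface. World frame = base frame: x ahead of the robot, y to its left, z up, the work surface at z = 0. Lengths are in m, angles in rad, forces in N, time in s.
With the tool pointing down it reaches from about 0.425 to 0.875 m from the base axis. Payload 4.7 kg.
Tool frame: the origin (TCP) lies between the finger pads; the fingertips stand 22 mm ahead of it and the grasp point (between the pads) lies 3 mm ahead of it; z points along the fingers, y is the line along which they close (so a half turn about z gives the same grasp; the last joint's range is limited). The gripper opens to 87 mm and grips with 3 to 60 N. Pads are 19 mm wide; open, the fingers measure 117 mm over their backs; the gripper's body (75 mm by 190 mm) begins 51 mm behind the grasp point.
Start: joints at [-1.166, 0.321, -0.07, 1.45, 0.023, 1.371, -0.057], TCP at [0.248, 0.601, 0.245] pointing down, gripper open.
Joint ranges: [-2.86, 2.86], [-0.3, 2.09], [-1.38, 1.24], [0.06, 2.45], [-1.56, 4.7], [0.09, 2.05], [-2.69, 2.69]. Speed limits (rad/s): [2.57, 2.57, 3.14, 3.14, 3.14, 3.14, 3.14].

INTERFACE

Orientations are given as a rotation vector (axis times angle).
In Python, from bench import ctrl gives the robot as it stands. The module is installed in compiled form; this text tells all that it offers.
- The arm moves only by the tool send_rows, never from a script. Its argument "motion" is a list of rows, each an object with "claw": the opening, from -1 (shut) to 1 (fully open); "slide": the shift along the tool's x, y, z in mm, a list of three; "delta_rot": the turn, a rotation vector about the tool's x, y, z in rad, a list of three. In form: [{"claw": claw, "slide": [x, y, z], "delta_rot": [ax, ay, az]}, ...]. A call has 1 to 5 rows; each row is the pose to reach, as a shift and turn from the pose commanded when the call began, along the tool's axes at that moment; what a row does not reach only later rows make up. A row lasts 1/10 s, in which the tool goes at most 50 mm and 8.59 degrees, less where a joint would pass 70% of its speed; a pose out of reach is approached as far as the arm can. A call with a gripper value outside its range is refused whole. The fingers move at their own pace and stop on an object; "grip_force" is the grip in N (left out, the last holds). Time passes only in rows, so rows that repeat a pose let the fingers close. It gives the time, the measured TCP pose, the force, the opening and the grip force at its end, in the units of the state.
- ctrl.get_state(): the state, without advancing time (a new reading comes with each control period).
- ctrl.get_image(name): name is "scene" or "top"; returns a dict with "color" (384x512x3 uint8, blue, green, red), "fx", "fy", "cx", "cy" (pixels), "k1" (the pictures are not rectified: a ray, as slopes to the right and down, at radius r is drawn at 1 + k1 r^2 times it, then the intrinsics apply), "pose" (4x4, takes a point from camera to world coordinates). Camera axes: x right, y down, z forward; pixel columns grow to the right and rows downward; lengths in m; the calibration is good to about 2 mm. A picture is of the moment at which its call begins. There is no depth.
- ctrl.close_job(): hands the job in; it is judged then, once.
The state is a dict: "time": time; "joint_positions": joint angles; "qd": joint speeds; "joint_torque": joint torques, N m; "position": TCP position; "tool_rot": TCP orientation; "ft_force": force on the tool from outside, world axes, zero at the start; "torque": the same for the moment, N m; "grip_width": opening from 0.0 (shut) to 1.0 (fully open); "grip_force": force on a finger pad.
Only numpy, scipy, OpenCV 4.12 (cv2) and the standard library are available. Lean on these libraries where they do the work, as an engineer would, in place of code of your own. Each camera call takes 0.05 s, during which the arm holds its last target. There are 200 camera calls.

## Working session

There is one attempt and no reset: what is moved stays moved. The work goes in short steps, Python scripts to look and compute and a tool call to move; the robot and the scene stay as the last step left them, time stands still between calls to the robot, and variables do not carry over. Pictures are saved under pics/ and viewed, at most 14 in all, crops included, and the job is handed in when it is done.

Besides the shell and the picture viewer there is one more tool, called as name(argument=value, ...), one argument or row to a line, values as JSON. send_rows: Moves the arm, as the interface text tells. Its arguments: {"type":"object","properties":{"motion":{"type":"array","items":{"type":"object","properties":{"claw":{"type":"number"},"slide":{"type":"array","items":{"type":"number"}},"delta_rot":{"type":"array","items":{"type":"number"}}}}},"grip_force":{"type":"number"}},"required":["motion"]}

```bash
mkdir -p pics; cat > h.py <<'E'
import numpy as np, cv2
from bench import ctrl
def K(im): return np.array([[im['fx'],0,im['cx']],[0,im['fy'],im['cy']],[0,0,1.]]), np.array([im['k1'],0,0,0.])
def px2w(im,pts,z):
    k,d=K(im); n=cv2.undistortPoints(np.array(pts,float).reshape(-1,1,2),k,d).reshape(-1,2)
    P=np.array(im['pose']); r=np.c_[n,np.ones(len(n))]@P[:3,:3].T; o=P[:3,3]
    return o+r*((z-o[2])/r[:,2])[:,None]
def w2px(im,p):
    k,d=K(im); P=np.linalg.inv(np.array(im['pose']))
    return cv2.projectPoints(np.array(p,float).reshape(-1,1,3),cv2.Rodrigues(P[:3,:3])[0],P[:3,3],k,d)[0].reshape(-1,2)
E
python3 - <<'E'
from h import *
for n in('top','scene'):
    im=ctrl.get_image(n); cv2.imwrite(f'pics/{n}0.png',cv2.resize(im['color'],(800,600))); print(n,im['fx'],im['k1'],np.round(im['pose'],3).tolist())
    np.save(f'{n}0.npy',im,allow_pickle=True)
s=ctrl.get_state(); print(s)
E
```

```text
top 368.9261253857298 -0.0018441595554341353 [[0.061, -0.978, 0.199, 0.284], [-0.998, -0.06, 0.009, -0.008], [0.003, -0.199, -0.98, 0.935], [0.0, 0.0, 0.0, 1.0]]
scene 434.8817068297663 -0.09637158404407338 [[-0.325, 0.539, -0.777, 1.27], [0.946, 0.172, -0.276, 0.296], [-0.015, -0.824, -0.566, 0.646], [0.0, 0.0, 0.0, 1.0]]
{'time': 0.1, 'joint_positions': array([-1.16587611,  0.32177039, -0.07010691,  1.45153678,  0.02260081,
        1.37082667, -0.05690503]), 'qd': array([ 0.00063435, -0.00242996,  0.00092864, -0.00357596,  0.0001047 ,
       -0.00095003, -0.00048859]), 'joint_torque': array([-3.11798940e-04, -4.92575276e+01, -4.05898131e-01, -3.13401926e+01,
       -6.40379917e-02,  3.95875785e-02,  6.20505648e-05]), 'position': array([0.2474708 , 0.60054909, 0.24356521]), 'tool_rot': array([-6.09882544e-01, -3.08156499e+00,  2.72565056e-03]), 'ft_force': array([-0.31642309, -0.28105997, -0.69132022]), 'torque': array([ 0.02022226,  0.00090478, -0.01350162]), 'grip_force': 0.0, 'grip_width': 1.000585148957808}
```

View pics/top0.png

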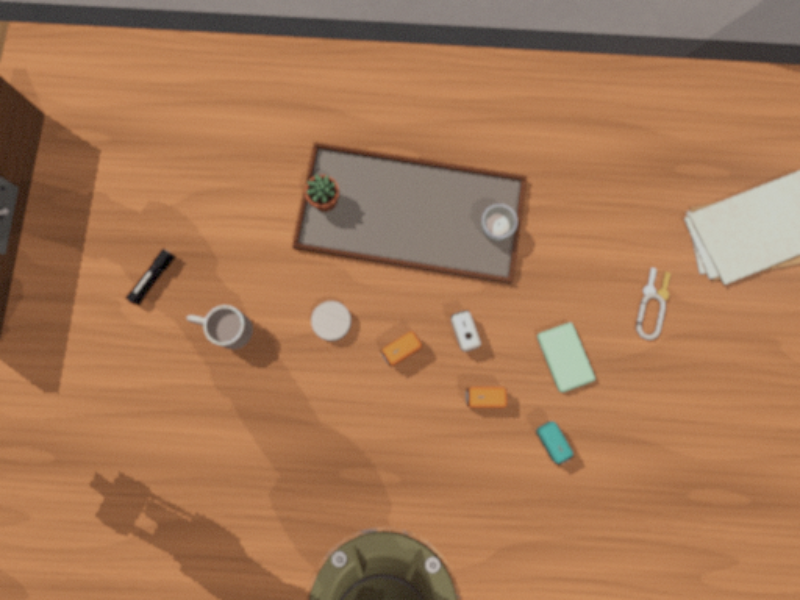

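View pics/scene0.png

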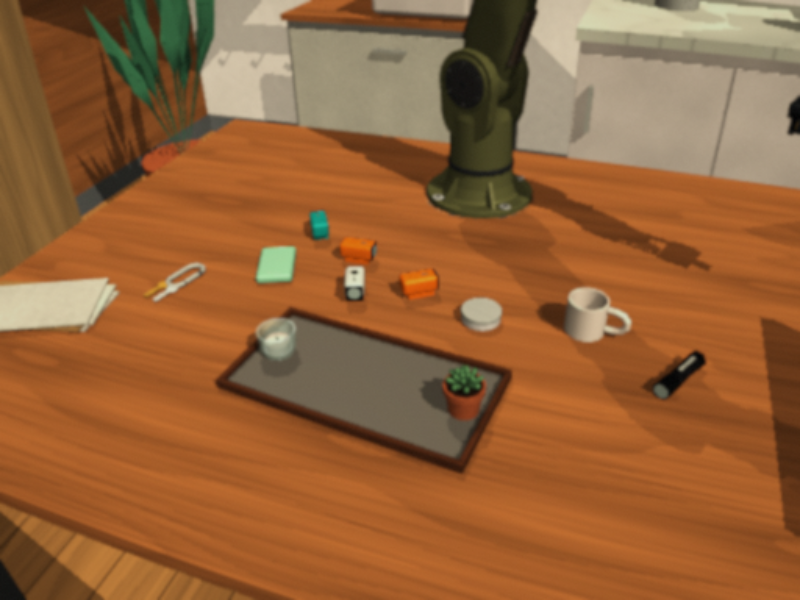

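The top view (800x600 px) shows:
- Tray centred about (411,214), pot (322,191), dish (499,222).
- Power bank (566,357), keys (653,303), flashlight (151,278), cup (225,326), tin (331,321).
- Bike-light shapes: white (466,331), orange (402,348) and (487,397), teal (555,442). The white one on a black foot fits the description. I'll confirm it in a crop.

```bash
cat > m.py <<'E'
from h import *
import sys
def blobs(im,rois,cond):
    hsv=cv2.cvtColor(im['color'],cv2.COLOR_BGR2HSV)
    out={}
    for n,(x0,y0,x1,y1,z) in rois.items():
        m=np.zeros(hsv.shape[:2],np.uint8); x0,y0,x1,y1=[int(v/1.5625) for v in(x0,y0,x1,y1)]
        m[y0:y1,x0:x1]=cond[n](hsv[y0:y1,x0:x1]).astype(np.uint8)
        cs=cv2.findContours(m,cv2.RETR_EXTERNAL,cv2.CHAIN_APPROX_NONE)[0]
        c=max(cs,key=cv2.contourArea) if n!='keys' else np.vstack([c for c in cs if len(c)>5])
        w=px2w(im,c.reshape(-1,2),z)[:,:2]*1000
        r=cv2.minAreaRect(w.astype(np.float32)); b=cv2.boxPoints(r)
        e=[b[1]-b[0],b[2]-b[1]]; l=max(e,key=np.linalg.norm)
        out[n]=(np.round(r[0],1),np.round(sorted(r[1])[::-1],1),round(float(np.degrees(np.arctan2(l[1],l[0]))%180),1))
        out[n+'_w']=w
    return out
E
python3 - <<'E'
from m import *
im=np.load('top0.npy',allow_pickle=True).item()
ns=lambda h:h[...,1]<110
rois=dict(bank=(525,310,610,400,.016),light=(440,300,490,362,.036),keys=(625,255,680,350,.004),flash=(110,235,190,315,.012),tin=(300,290,360,350,.02))
cond={k:ns for k in rois}; cond['flash']=lambda h:h[...,2]<70; cond['keys']=lambda h:(h[...,1]<110)|((h[...,0]>18)&(h[...,2]>150))
cond['bank']=lambda h:(h[...,0]>40)&(h[...,0]<90)
o=blobs(im,rois,cond)
for k,v in o.items():
    if k[-2:]!='_w': print(k,v)
c=im['color']
a=cv2.resize(c[185:265,265:345],None,fx=5,fy=5,interpolation=cv2.INTER_CUBIC)
b=cv2.resize(c[155:235,385:465],None,fx=5,fy=5,interpolation=cv2.INTER_CUBIC)
cv2.imwrite('pics/c1.png',np.hstack([a,b]))
t=px2w(im,np.array([(316,145),(526,177),(513,283),(294,248)])/1.5625,.016)*1000; print(t.round(1), t.mean(0))
print('dish',px2w(im,[np.array((499,221))/1.5625],.046)*1000,'potrim',px2w(im,[np.array((322,194))/1.5625],.050)*1000)
E
```

```text
bank (array([ 392.6, -268.2]), array([97.3, 61.1]), 22.9)
light (array([ 422.1, -104.4]), array([64.7, 36.8]), 20.8)
keys (array([ 490.8, -415.5]), array([124.4,  44.5]), 167.1)
flash (array([482.9, 413.4]), array([97.1, 24.3]), 149.8)
tin (array([427.3, 111.5]), array([66.1, 65.5]), 3.5)
[[ 730.5  161.5   16. ]
 [ 694.3 -200.2   16. ]
 [ 507.7 -182.1   16. ]
 [ 544.9  181.3   16. ]] [619.36903172  -9.90456323  16.        ]
dish [[ 602.08995183 -151.56395379   46.        ]] potrim [[628.94064008 137.75385393  50.        ]]
```

View pics/c1.png

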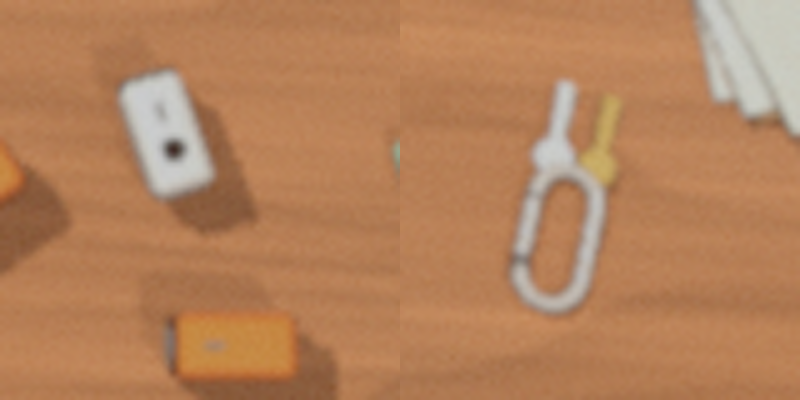

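The crop confirms the white bike light (white housing, black lens and button). It also shows that the keys' carabiner end is nearest the robot. Next is the planner. The arm starts close to the flashlight, so that goes first.

```bash
cat > plan.py <<'E'
from h import *
from scipy.spatial.transform import Rotation as R
import json
def plan(wps,start=None,step=45,ang=8):
    """wps: (x,y,z mm, closing-line angle deg | None, claw, hold rows); prints calls of 5 rows, tool always down."""
    s=ctrl.get_state(); p=np.array(s['position'])*1000; y=R.from_rotvec(s['tool_rot']).as_matrix()[:,1]; a=np.degrees(np.arctan2(y[1],y[0]))
    if start: p,a=np.array(start[:3],float),start[3]
    print('from',p.round(1),round(a,1))
    rows=[]; q,b=p.copy(),a
    for x,yy,z,c,claw,hold in wps:
        t=np.array([x,yy,z],float); c=b if c is None else c
        n=max(1,int(np.ceil(max(np.linalg.norm(t-q)/step,abs(c-b)/ang))))
        rows+=[(q+(t-q)*i/n,b+(c-b)*i/n,claw) for i in range(1,n+1)]+[(t,c,claw)]*hold; q,b=t,c
    for i in range(0,len(rows),5):
        ch=rows[i:i+5]; ay=np.radians(a); Y=np.array([np.cos(ay),np.sin(ay),0]); Z=np.array([0,0,-1.]); X=np.cross(Y,Z); F=np.array([X,Y,Z]); out=[]
        for t,c,claw in ch:
            d=(F@(t-p)).round(); r=round(-np.radians(c-a),2); out.append({"claw":claw,"slide":[int(v) for v in d],"delta_rot":[0,0,r]})
        print(json.dumps(out,separators=(',',':')))
        p=p+F.T@d; a=a-np.degrees(r)
E
python3 - <<'E'
from plan import *
im=np.load('top0.npy',allow_pickle=True).item()
hsv=cv2.cvtColor(im['color'],cv2.COLOR_BGR2HSV)
m=np.zeros((384,512),np.uint8); roi=(slice(88,185),slice(185,340))
m[roi]=(hsv[roi][...,1]<90).astype(np.uint8)
m=cv2.morphologyEx(m,cv2.MORPH_OPEN,np.ones((3,3)))
c=max(cv2.findContours(m,0,cv2.CHAIN_APPROX_NONE)[0],key=cv2.contourArea)
print(cv2.minAreaRect((px2w(im,c.reshape(-1,2),.006)[:,:2]*1000).astype(np.float32)))
plan([(483,413,120,59.8,0.2,0),(483,413,24,None,0.2,2),(483,413,24,None,-1,5)])
E
```

```text
((625.0510864257812, -8.632095336914062), (361.501220703125, 174.67691040039062), 84.00143432617188)
from [247.5 600.5 243.6] 67.6
[{"claw":0.2,"slide":[-36,-10,15],"delta_rot":[0,0,0.02]},{"claw":0.2,"slide":[-72,-21,31],"delta_rot":[0,0,0.03]},{"claw":0.2,"slide":[-108,-31,46],"delta_rot":[0,0,0.05]},{"claw":0.2,"slide":[-145,-42,62],"delta_rot":[0,0,0.07]},{"claw":0.2,"slide":[-181,-52,77],"delta_rot":[0,0,0.09]}]
[{"claw":0.2,"slide":[-37,-8,16],"delta_rot":[0,0,0.01]},{"claw":0.2,"slide":[-74,-15,31],"delta_rot":[0,0,0.03]},{"claw":0.2,"slide":[-111,-22,47],"delta_rot":[0,0,0.05]},{"claw":0.2,"slide":[-111,-22,79],"delta_rot":[0,0,0.05]},{"claw":0.2,"slide":[-111,-22,111],"delta_rot":[0,0,0.05]}]
[{"claw":0.2,"slide":[0,0,32],"delta_rot":[0,0,-0.0]},{"claw":0.2,"slide":[0,0,32],"delta_rot":[0,0,-0.0]},{"claw":0.2,"slide":[0,0,32],"delta_rot":[0,0,-0.0]},{"claw":-1,"slide":[0,0,32],"delta_rot":[0,0,-0.0]},{"claw":-1,"slide":[0,0,32],"delta_rot":[0,0,-0.0]}]
[{"claw":-1,"slide":[0,0,0],"delta_rot":[0,0,-0.0]},{"claw":-1,"slide":[0,0,0],"delta_rot":[0,0,-0.0]},{"claw":-1,"slide":[0,0,0],"delta_rot":[0,0,-0.0]},{"claw":-1,"slide":[0,0,0],"delta_rot":[0,0,-0.0]}]
```

send_rows(
  motion=[
    {"claw": 0.2, "slide": [-36, -10, 15], "delta_rot": [0, 0, 0.02]},
    {"claw": 0.2, "slide": [-72, -21, 31], "delta_rot": [0, 0, 0.03]},
    {"claw": 0.2, "slide": [-108, -31, 46], "delta_rot": [0, 0, 0.05]},
    {"claw": 0.2, "slide": [-145, -42, 62], "delta_rot": [0, 0, 0.07]},
    {"claw": 0.2, "slide": [-181, -52, 77], "delta_rot": [0, 0, 0.09]},
  ],
  grip_force=20,
)

```text
time: 0.6
position: [0.3961, 0.4824, 0.1664]
tool_rot: [-0.749, -3.051, 0.001]
ft_force: [0.5, 0.7, 1.4]
grip_width: 0.647
grip_force: 0.0
```

send_rows(
  motion=[
    {"claw": 0.2, "slide": [-37, -8, 16], "delta_rot": [0, 0, 0.01]},
    {"claw": 0.2, "slide": [-74, -15, 31], "delta_rot": [0, 0, 0.03]},
    {"claw": 0.2, "slide": [-111, -22, 47], "delta_rot": [0, 0, 0.05]},
    {"claw": 0.2, "slide": [-111, -22, 79], "delta_rot": [0, 0, 0.05]},
    {"claw": 0.2, "slide": [-111, -22, 79], "delta_rot": [0, 0, 0.05]},
  ],
)

```text
time: 1.1
position: [0.4818, 0.4093, 0.0836]
tool_rot: [-0.827, -3.026, 0.013]
ft_force: [-1.0, 0.5, -0.5]
grip_width: 0.6
grip_force: 0.0
```

```bash
python3 - <<'E'
from plan import *
im=ctrl.get_image('scene'); c=im['color'][190:280,370:512]; cv2.imwrite('pics/s1.png',cv2.resize(c,None,fx=5,fy=5,interpolation=cv2.INTER_CUBIC))
plan([(483,413,24,59.8,0.2,2),(483,413,24,None,-1,5),(483,413,110,None,-1,0)])
print(ctrl.get_state()['grip_width'],ctrl.get_state()['time'])
E
```

```text
from [481.6 411.7  86. ] 59.6
[{"claw":0.2,"slide":[0,1,31],"delta_rot":[0,0,-0.0]},{"claw":0.2,"slide":[-1,2,62],"delta_rot":[0,0,-0.0]},{"claw":0.2,"slide":[-1,2,62],"delta_rot":[0,0,-0.0]},{"claw":0.2,"slide":[-1,2,62],"delta_rot":[0,0,-0.0]},{"claw":-1,"slide":[-1,2,62],"delta_rot":[0,0,-0.0]}]
[{"claw":-1,"slide":[0,0,0],"delta_rot":[0,0,-0.0]},{"claw":-1,"slide":[0,0,0],"delta_rot":[0,0,-0.0]},{"claw":-1,"slide":[0,0,0],"delta_rot":[0,0,-0.0]},{"claw":-1,"slide":[0,0,0],"delta_rot":[0,0,-0.0]},{"claw":-1,"slide":[0,0,0],"delta_rot":[0,0,-0.0]}]
[{"claw":-1,"slide":[0,0,-43],"delta_rot":[0,0,-0.0]},{"claw":-1,"slide":[0,0,-86],"delta_rot":[0,0,-0.0]}]
0.5963559130137338 1.15
```

View pics/s1.png

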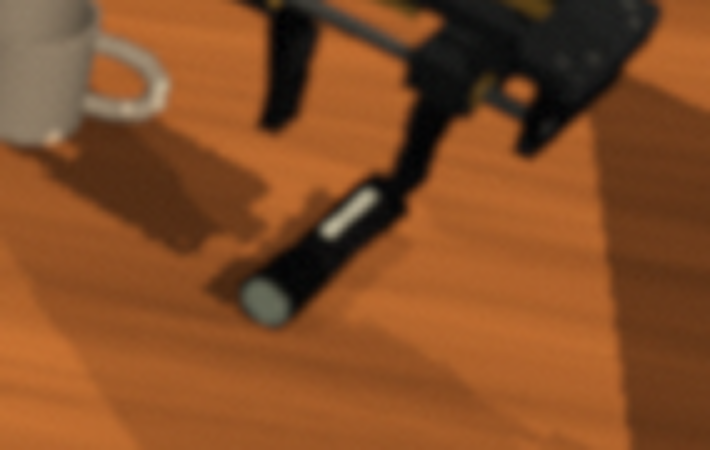

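The lens end is at (265,300) in this crop and the fingers straddle the barrel across its axis, so I'll go down and grip.

send_rows(
  motion=[
    {"claw": 0.2, "slide": [0, 1, 31], "delta_rot": [0, 0, 0]},
    {"claw": 0.2, "slide": [-1, 2, 62], "delta_rot": [0, 0, 0]},
    {"claw": 0.2, "slide": [-1, 2, 62], "delta_rot": [0, 0, 0]},
    {"claw": -1, "slide": [-1, 2, 62], "delta_rot": [0, 0, 0]},
    {"claw": -1, "slide": [-1, 2, 62], "delta_rot": [0, 0, 0]},
  ],
)

```text
time: 1.65
position: [0.4858, 0.4159, 0.0291]
tool_rot: [0.822, 3.031, 0.005]
ft_force: [0.1, -0.4, 0.2]
grip_width: 0.493
grip_force: 0.0
```

send_rows(
  motion=[
    {"claw": -1, "slide": [0, 0, 0], "delta_rot": [0, 0, 0]},
    {"claw": -1, "slide": [0, 0, 0], "delta_rot": [0, 0, 0]},
    {"claw": -1, "slide": [0, 0, 0], "delta_rot": [0, 0, 0]},
    {"claw": -1, "slide": [0, 0, 0], "delta_rot": [0, 0, 0]},
  ],
)

```text
time: 2.05
position: [0.4856, 0.4145, 0.0275]
tool_rot: [0.824, 3.031, 0.001]
ft_force: [-1.0, -0.8, 4.1]
grip_width: 0.246
grip_force: 20.0
```

send_rows(
  motion=[
    {"claw": -1, "slide": [0, 0, -20], "delta_rot": [0, 0, 0]},
    {"claw": -1, "slide": [0, 0, -60], "delta_rot": [0, 0, 0]},
    {"claw": -1, "slide": [0, 0, -100], "delta_rot": [0, 0, 0]},
    {"claw": -1, "slide": [0, 0, -130], "delta_rot": [0, 0, 0]},
    {"claw": -1, "slide": [0, 0, -130], "delta_rot": [0, 0, 0]},
  ],
)

```text
time: 2.55
position: [0.4877, 0.4164, 0.1621]
tool_rot: [0.823, 3.027, 0.013]
ft_force: [1.1, -0.7, -1.1]
grip_width: 0.243
grip_force: 20.0
```

```bash
python3 - <<'E'
from plan import *
# flash target: tray (0,75)
a=np.radians(-6); 
def T(x,y): return np.array([621,-9.5])+x*np.array([np.cos(a),np.sin(a)])+y*np.array([-np.sin(a),np.cos(a)])
f=T(0,75); print(f)
im=np.load('top0.npy',allow_pickle=True).item()
print(w2px(im,[[*(T(0,y)/1000),.006] for y in(-143,-71,2,75,148)])*1.5625)
plan([(*f,150,84,-1,1),(*f,60,None,-1,1),(*f,31,None,-1,2)])
E
```

```text
[628.83963475  65.08914215]
[[495.09536476 226.61880231]
 [452.92491978 219.88181704]
 [410.3531301  213.08250179]
 [367.96837306 206.31484201]
 [325.77200228 199.5790304 ]]
from [487.7 416.4 162.1] 59.6
[{"claw":-1,"slide":[-33,-26,1],"delta_rot":[0,0,-0.05]},{"claw":-1,"slide":[-67,-51,3],"delta_rot":[0,0,-0.09]},{"claw":-1,"slide":[-100,-77,4],"delta_rot":[0,0,-0.14]},{"claw":-1,"slide":[-133,-103,5],"delta_rot":[0,0,-0.19]},{"claw":-1,"slide":[-166,-129,7],"delta_rot":[0,0,-0.24]}]
[{"claw":-1,"slide":[-27,-33,1],"delta_rot":[0,0,-0.04]},{"claw":-1,"slide":[-53,-65,2],"delta_rot":[0,0,-0.09]},{"claw":-1,"slide":[-79,-98,4],"delta_rot":[0,0,-0.14]},{"claw":-1,"slide":[-105,-131,5],"delta_rot":[0,0,-0.19]},{"claw":-1,"slide":[-105,-131,5],"delta_rot":[0,0,-0.19]}]
[{"claw":-1,"slide":[0,0,45],"delta_rot":[0,0,0.0]},{"claw":-1,"slide":[0,0,90],"delta_rot":[0,0,0.0]},{"claw":-1,"slide":[0,0,90],"delta_rot":[0,0,0.0]},{"claw":-1,"slide":[0,0,119],"delta_rot":[0,0,0.0]},{"claw":-1,"slide":[0,0,119],"delta_rot":[0,0,0.0]}]
[{"claw":-1,"slide":[0,0,0],"delta_rot":[0,0,0.0]}]
```

send_rows(
  motion=[
    {"claw": -1, "slide": [-33, -26, 1], "delta_rot": [0, 0, -0.05]},
    {"claw": -1, "slide": [-67, -51, 3], "delta_rot": [0, 0, -0.09]},
    {"claw": -1, "slide": [-100, -77, 4], "delta_rot": [0, 0, -0.14]},
    {"claw": -1, "slide": [-133, -103, 5], "delta_rot": [0, 0, -0.19]},
    {"claw": -1, "slide": [-166, -129, 7], "delta_rot": [0, 0, -0.24]},
  ],
)

```text
time: 3.05
position: [0.5629, 0.2172, 0.1483]
tool_rot: [-0.452, -3.108, 0.001]
ft_force: [0.9, 0.3, -0.4]
grip_width: 0.249
grip_force: 20.0
```

send_rows(
  motion=[
    {"claw": -1, "slide": [-27, -33, 1], "delta_rot": [0, 0, -0.04]},
    {"claw": -1, "slide": [-53, -65, 2], "delta_rot": [0, 0, -0.09]},
    {"claw": -1, "slide": [-79, -98, 4], "delta_rot": [0, 0, -0.14]},
    {"claw": -1, "slide": [-105, -131, 5], "delta_rot": [0, 0, -0.19]},
    {"claw": -1, "slide": [-105, -131, 5], "delta_rot": [0, 0, -0.19]},
  ],
)

```text
time: 3.55
position: [0.6272, 0.0537, 0.1431]
tool_rot: [-0.174, -3.136, 0.009]
ft_force: [0.4, -0.6, -0.3]
grip_width: 0.244
grip_force: 20.0
```

send_rows(
  motion=[
    {"claw": -1, "slide": [0, 0, 0], "delta_rot": [0, 0, 0]},
    {"claw": -1, "slide": [0, 0, 0], "delta_rot": [0, 0, 0]},
    {"claw": -1, "slide": [0, 0, 0], "delta_rot": [0, 0, 0]},
  ],
)

```text
time: 3.85
position: [0.6256, 0.0655, 0.144]
tool_rot: [-0.154, -3.137, -0.001]
ft_force: [0.1, -0.5, -1.3]
grip_width: 0.242
grip_force: 20.0
```

```bash
python3 - <<'E'
from plan import *
f=(628.8,65)
im=ctrl.get_image('scene'); c=im['color'][170:310,130:340]; cv2.imwrite('pics/s2.png',cv2.resize(c,None,fx=3.5,fy=3.5,interpolation=cv2.INTER_CUBIC))
plan([(*f,60,84,-1,1),(*f,34,None,-1,2)])
E
```

```text
from [625.7  65.4 144.3] 84.4
[{"claw":-1,"slide":[-2,0,42],"delta_rot":[0,0,0.0]},{"claw":-1,"slide":[-3,0,84],"delta_rot":[0,0,0.01]},{"claw":-1,"slide":[-3,0,84],"delta_rot":[0,0,0.01]},{"claw":-1,"slide":[-3,0,110],"delta_rot":[0,0,0.01]},{"claw":-1,"slide":[-3,0,110],"delta_rot":[0,0,0.01]}]
[{"claw":-1,"slide":[0,0,0],"delta_rot":[0,0,-0.0]}]
```

View pics/s2.png

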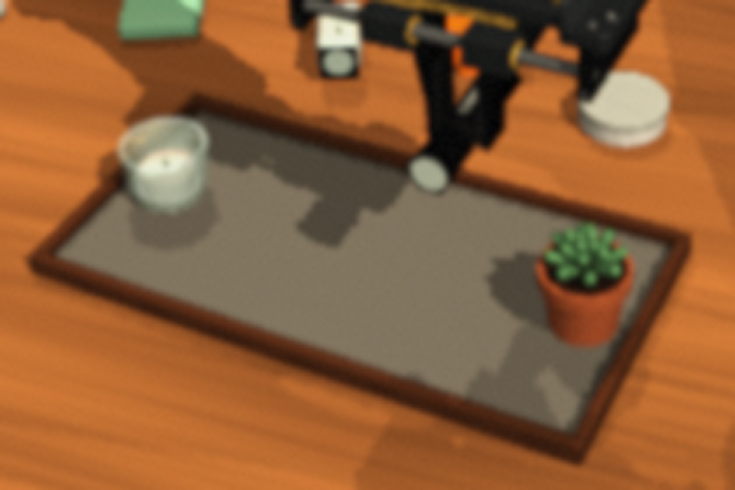

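The flashlight is held level with its lens toward the camera (430,173). I'll lower it, open only slightly because of the pot, and lift away.

send_rows(
  motion=[
    {"claw": -1, "slide": [-2, 0, 42], "delta_rot": [0, 0, 0]},
    {"claw": -1, "slide": [-3, 0, 84], "delta_rot": [0, 0, 0.01]},
    {"claw": -1, "slide": [-3, 0, 100], "delta_rot": [0, 0, 0.01]},
    {"claw": -1, "slide": [-3, 0, 110], "delta_rot": [0, 0, 0.01]},
    {"claw": -1, "slide": [-3, 0, 110], "delta_rot": [0, 0, 0.01]},
  ],
)

```text
time: 4.4
position: [0.6294, 0.0637, 0.0347]
tool_rot: [0.172, 3.137, 0.0]
ft_force: [0.1, 0.4, -1.0]
grip_width: 0.244
grip_force: 20.0
```

send_rows(
  motion=[
    {"claw": -1, "slide": [0, 0, 0], "delta_rot": [0, 0, 0]},
    {"claw": -1, "slide": [0, 0, 0], "delta_rot": [0, 0, 0]},
    {"claw": -1, "slide": [0, 0, 0], "delta_rot": [0, 0, 0]},
  ],
)

```text
time: 4.7
position: [0.63, 0.0633, 0.0358]
tool_rot: [0.174, 3.135, 0.001]
ft_force: [0.8, -0.5, -1.1]
grip_width: 0.244
grip_force: 20.0
```

send_rows(
  motion=[
    {"claw": -1, "slide": [0, 0, 2], "delta_rot": [0, 0, 0]},
    {"claw": -1, "slide": [0, 0, 2], "delta_rot": [0, 0, 0]},
    {"claw": -0.25, "slide": [0, 0, 2], "delta_rot": [0, 0, 0]},
    {"claw": -0.25, "slide": [0, 0, 2], "delta_rot": [0, 0, 0]},
    {"claw": -0.25, "slide": [0, 0, 2], "delta_rot": [0, 0, 0]},
  ],
)

```text
time: 5.2
position: [0.6293, 0.0632, 0.0327]
tool_rot: [0.174, 3.137, 0.0]
ft_force: [0.4, -0.2, -0.7]
grip_width: 0.361
grip_force: 0.0
```

send_rows(
  motion=[
    {"claw": -0.25, "slide": [0, 0, -15], "delta_rot": [0, 0, 0]},
    {"claw": -0.25, "slide": [0, 0, -50], "delta_rot": [0, 0, 0]},
    {"claw": -0.25, "slide": [0, 0, -90], "delta_rot": [0, 0, 0]},
    {"claw": -0.25, "slide": [0, 0, -120], "delta_rot": [0, 0, 0]},
  ],
)

```text
time: 5.6
position: [0.6301, 0.0631, 0.1564]
tool_rot: [0.174, 3.133, 0.001]
ft_force: [0.0, -0.1, 0.4]
grip_width: 0.373
grip_force: 0.0
```

```bash
python3 - <<'E'
from plan import *
plan([(500,-130,120,-40,0.7,0),(392.6,-268.2,100,-67,0.75,2)])
E
```

```text
from [630.1  63.1 156.4] 83.6
[{"claw":0.7,"slide":[7,-13,2],"delta_rot":[0,0,0.13]},{"claw":0.7,"slide":[13,-26,5],"delta_rot":[0,0,0.27]},{"claw":0.7,"slide":[20,-39,7],"delta_rot":[0,0,0.4]},{"claw":0.7,"slide":[27,-52,9],"delta_rot":[0,0,0.54]},{"claw":0.7,"slide":[34,-64,11],"delta_rot":[0,0,0.67]}]
[{"claw":0.7,"slide":[-3,-15,3],"delta_rot":[0,0,0.14]},{"claw":0.7,"slide":[-6,-29,5],"delta_rot":[0,0,0.27]},{"claw":0.7,"slide":[-9,-43,7],"delta_rot":[0,0,0.41]},{"claw":0.7,"slide":[-11,-57,9],"delta_rot":[0,0,0.54]},{"claw":0.7,"slide":[-14,-72,12],"delta_rot":[0,0,0.68]}]
[{"claw":0.7,"slide":[-11,-9,2],"delta_rot":[0,0,0.13]},{"claw":0.7,"slide":[-22,-18,4],"delta_rot":[0,0,0.27]},{"claw":0.7,"slide":[-33,-28,7],"delta_rot":[0,0,0.4]},{"claw":0.7,"slide":[-44,-37,9],"delta_rot":[0,0,0.54]},{"claw":0.7,"slide":[-55,-47,11],"delta_rot":[0,0,0.67]}]
[{"claw":0.7,"slide":[-15,0,2],"delta_rot":[0,0,0.14]},{"claw":0.75,"slide":[-58,-4,7],"delta_rot":[0,0,0.26]},{"claw":0.75,"slide":[-102,-9,12],"delta_rot":[0,0,0.37]},{"claw":0.75,"slide":[-145,-13,17],"delta_rot":[0,0,0.49]},{"claw":0.75,"slide":[-189,-18,22],"delta_rot":[0,0,0.61]}]
[{"claw":0.75,"slide":[0,0,0],"delta_rot":[0,0,-0.0]},{"claw":0.75,"slide":[0,0,0],"delta_rot":[0,0,-0.0]}]
```

send_rows(
  motion=[
    {"claw": 0.7, "slide": [7, -13, 2], "delta_rot": [0, 0, 0.13]},
    {"claw": 0.7, "slide": [13, -26, 5], "delta_rot": [0, 0, 0.27]},
    {"claw": 0.7, "slide": [20, -39, 7], "delta_rot": [0, 0, 0.4]},
    {"claw": 0.7, "slide": [27, -52, 9], "delta_rot": [0, 0, 0.54]},
    {"claw": 0.7, "slide": [34, -64, 11], "delta_rot": [0, 0, 0.67]},
  ],
)

```text
time: 6.1
position: [0.5882, 0.0027, 0.1429]
tool_rot: [1.204, 2.901, 0.001]
ft_force: [0.7, -0.2, -0.1]
grip_width: 0.742
grip_force: 0.0
```

send_rows(
  motion=[
    {"claw": 0.7, "slide": [-3, -15, 3], "delta_rot": [0, 0, 0.14]},
    {"claw": 0.7, "slide": [-6, -29, 5], "delta_rot": [0, 0, 0.27]},
    {"claw": 0.7, "slide": [-9, -43, 7], "delta_rot": [0, 0, 0.41]},
    {"claw": 0.7, "slide": [-11, -57, 9], "delta_rot": [0, 0, 0.54]},
    {"claw": 0.7, "slide": [-14, -72, 12], "delta_rot": [0, 0, 0.68]},
  ],
)

```text
time: 6.6
position: [0.5477, -0.058, 0.1309]
tool_rot: [2.102, 2.334, 0.003]
ft_force: [0.2, 0.5, -0.3]
grip_width: 0.846
grip_force: 0.0
```

send_rows(
  motion=[
    {"claw": 0.7, "slide": [-11, -9, 2], "delta_rot": [0, 0, 0.13]},
    {"claw": 0.7, "slide": [-22, -18, 4], "delta_rot": [0, 0, 0.27]},
    {"claw": 0.7, "slide": [-33, -28, 7], "delta_rot": [0, 0, 0.4]},
    {"claw": 0.7, "slide": [-44, -37, 9], "delta_rot": [0, 0, 0.54]},
    {"claw": 0.7, "slide": [-55, -47, 11], "delta_rot": [0, 0, 0.67]},
  ],
)

```text
time: 7.1
position: [0.507, -0.118, 0.1197]
tool_rot: [2.753, 1.513, 0.003]
ft_force: [0.3, -0.1, 0.2]
grip_width: 0.854
grip_force: 0.0
```

send_rows(
  motion=[
    {"claw": 0.7, "slide": [-15, 0, 2], "delta_rot": [0, 0, 0.14]},
    {"claw": 0.75, "slide": [-58, -4, 7], "delta_rot": [0, 0, 0.26]},
    {"claw": 0.75, "slide": [-102, -9, 12], "delta_rot": [0, 0, 0.37]},
    {"claw": 0.75, "slide": [-145, -13, 17], "delta_rot": [0, 0, 0.49]},
    {"claw": 0.75, "slide": [-189, -18, 22], "delta_rot": [0, 0, 0.61]},
  ],
)

```text
time: 7.6
position: [0.3907, -0.2693, 0.0976]
tool_rot: [3.08, 0.618, 0.004]
ft_force: [0.1, -0.4, 1.1]
grip_width: 0.874
grip_force: 0.0
```

send_rows(
  motion=[
    {"claw": 0.75, "slide": [0, 0, 0], "delta_rot": [0, 0, 0]},
    {"claw": 0.75, "slide": [0, 0, 0], "delta_rot": [0, 0, 0]},
    {"claw": 0.75, "slide": [0, 0, 0], "delta_rot": [0, 0, 0]},
  ],
)

```text
time: 7.9
position: [0.3925, -0.2673, 0.0972]
tool_rot: [-3.078, -0.629, -0.003]
ft_force: [0.1, 0.4, 0.3]
grip_width: 0.874
grip_force: 0.0
```

```bash
python3 - <<'E'
from plan import *
plan([(393.5,-268.2,60,-67.1,0.75,0),(393.5,-268.2,24,-67.1,0.75,2)])
E
```

```text
from [ 392.5 -267.3   97.2] -66.9
[{"claw":0.75,"slide":[1,1,37],"delta_rot":[0,0,0.0]},{"claw":0.75,"slide":[1,1,73],"delta_rot":[0,0,0.0]},{"claw":0.75,"slide":[1,1,73],"delta_rot":[0,0,0.0]},{"claw":0.75,"slide":[1,1,73],"delta_rot":[0,0,0.0]}]
```

send_rows(
  motion=[
    {"claw": 0.75, "slide": [1, 1, 37], "delta_rot": [0, 0, 0]},
    {"claw": 0.75, "slide": [1, 1, 65], "delta_rot": [0, 0, 0]},
    {"claw": 0.75, "slide": [1, 1, 73], "delta_rot": [0, 0, 0]},
    {"claw": 0.75, "slide": [1, 1, 73], "delta_rot": [0, 0, 0]},
    {"claw": -1, "slide": [1, 1, 73], "delta_rot": [0, 0, 0]},
  ],
  grip_force=30,
)

```text
time: 8.4
position: [0.3938, -0.2681, 0.0241]
tool_rot: [3.078, 0.629, 0.001]
ft_force: [0.0, -0.4, 0.4]
grip_width: 0.838
grip_force: 0.0
```

send_rows(
  motion=[
    {"claw": -1, "slide": [0, 0, 0], "delta_rot": [0, 0, 0]},
    {"claw": -1, "slide": [0, 0, 0], "delta_rot": [0, 0, 0]},
    {"claw": -1, "slide": [0, 0, 0], "delta_rot": [0, 0, 0]},
    {"claw": -1, "slide": [0, 0, 0], "delta_rot": [0, 0, 0]},
  ],
)

```text
time: 8.8
position: [0.3933, -0.2684, 0.0241]
tool_rot: [3.079, 0.626, 0.002]
ft_force: [1.1, 1.2, 4.6]
grip_width: 0.709
grip_force: 30.0
```

send_rows(
  motion=[
    {"claw": -1, "slide": [0, 0, -20], "delta_rot": [0, 0, 0]},
    {"claw": -1, "slide": [0, 0, -60], "delta_rot": [0, 0, 0]},
    {"claw": -1, "slide": [0, 0, -100], "delta_rot": [0, 0, 0]},
    {"claw": -1, "slide": [0, 0, -120], "delta_rot": [0, 0, 0]},
    {"claw": -1, "slide": [0, 0, -120], "delta_rot": [0, 0, 0]},
  ],
)

```text
time: 9.3
position: [0.3942, -0.2696, 0.1461]
tool_rot: [3.077, 0.625, 0.008]
ft_force: [0.3, 0.1, -2.1]
grip_width: 0.706
grip_force: 30.0
```

```bash
python3 - <<'E'
from m import *
from plan import plan
im=ctrl.get_image('top'); np.save('top1.npy',im,allow_pickle=True)
o=blobs(im,dict(flash=(345,165,395,260,.018)),dict(flash=lambda h:h[...,2]<55)); print(o['flash'])
c=im['color'][85:270,180:440]; cv2.imwrite('pics/t1.png',cv2.resize(c,None,fx=3,fy=3,interpolation=cv2.INTER_CUBIC))
plan([(621,-7.5,145,-96,-1,3)])
E
```

```text
(array([628.3,  62.5]), array([101.7,  23.4]), 173.6)
from [ 393.  -268.7  144.1] -67.0
[{"claw":-1,"slide":[39,-19,0],"delta_rot":[0,0,0.06]},{"claw":-1,"slide":[78,-38,0],"delta_rot":[0,0,0.13]},{"claw":-1,"slide":[117,-57,0],"delta_rot":[0,0,0.19]},{"claw":-1,"slide":[156,-76,0],"delta_rot":[0,0,0.25]},{"claw":-1,"slide":[195,-95,-1],"delta_rot":[0,0,0.32]}]
[{"claw":-1,"slide":[31,-30,0],"delta_rot":[0,0,0.06]},{"claw":-1,"slide":[62,-60,0],"delta_rot":[0,0,0.12]},{"claw":-1,"slide":[93,-90,0],"delta_rot":[0,0,0.19]},{"claw":-1,"slide":[93,-90,0],"delta_rot":[0,0,0.19]},{"claw":-1,"slide":[93,-90,0],"delta_rot":[0,0,0.19]}]
[{"claw":-1,"slide":[0,0,0],"delta_rot":[0,0,-0.0]}]
```

View pics/t1.png

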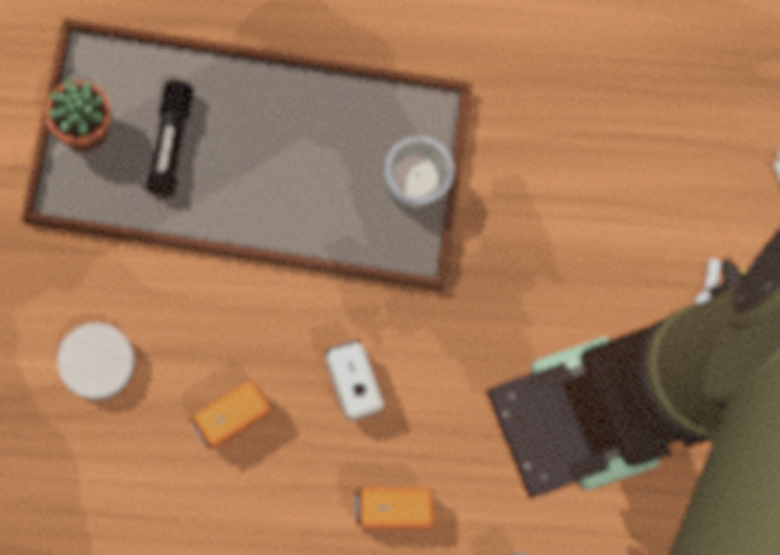

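The flashlight lies straight across the tray at crop (170,138), measured (628,62.5) and 6.4° off world x against the tray's 6°. The mint bank is in the gripper, so I'll carry it to the tray.

send_rows(
  motion=[
    {"claw": -1, "slide": [39, -19, 0], "delta_rot": [0, 0, 0.06]},
    {"claw": -1, "slide": [78, -38, 0], "delta_rot": [0, 0, 0.13]},
    {"claw": -1, "slide": [117, -57, 0], "delta_rot": [0, 0, 0.19]},
    {"claw": -1, "slide": [156, -76, 0], "delta_rot": [0, 0, 0.25]},
    {"claw": -1, "slide": [195, -95, -1], "delta_rot": [0, 0, 0.32]},
  ],
)

```text
time: 9.85
position: [0.5343, -0.1036, 0.1418]
tool_rot: [-3.139, -0.122, 0.007]
ft_force: [0.7, -1.3, -1.6]
grip_width: 0.707
grip_force: 30.0
```

send_rows(
  motion=[
    {"claw": -1, "slide": [31, -30, 0], "delta_rot": [0, 0, 0.06]},
    {"claw": -1, "slide": [62, -60, 0], "delta_rot": [0, 0, 0.12]},
    {"claw": -1, "slide": [93, -90, 0], "delta_rot": [0, 0, 0.19]},
    {"claw": -1, "slide": [93, -90, 0], "delta_rot": [0, 0, 0.19]},
    {"claw": -1, "slide": [93, -90, 0], "delta_rot": [0, 0, 0.19]},
  ],
)

```text
time: 10.35
position: [0.6192, -0.0068, 0.1412]
tool_rot: [3.135, -0.167, -0.008]
ft_force: [0.5, -0.6, -1.6]
grip_width: 0.711
grip_force: 30.0
```

send_rows(
  motion=[
    {"claw": -1, "slide": [0, 0, 0], "delta_rot": [0, 0, 0]},
    {"claw": -1, "slide": [0, 0, 0], "delta_rot": [0, 0, 0]},
  ],
)

```text
time: 10.55
position: [0.6194, -0.0097, 0.1437]
tool_rot: [3.136, -0.175, -0.002]
ft_force: [-0.2, -0.3, -1.6]
grip_width: 0.711
grip_force: 30.0
```

```bash
python3 - <<'E'
from plan import *
plan([(621,-7.5,60,-96,-1,0),(621,-7.5,31,-96,-1,3)])
E
```

```text
from [619.4  -9.7 143.7] -96.4
[{"claw":-1,"slide":[1,-1,42],"delta_rot":[0,0,-0.0]},{"claw":-1,"slide":[1,-2,84],"delta_rot":[0,0,-0.01]},{"claw":-1,"slide":[1,-2,113],"delta_rot":[0,0,-0.01]},{"claw":-1,"slide":[1,-2,113],"delta_rot":[0,0,-0.01]},{"claw":-1,"slide":[1,-2,113],"delta_rot":[0,0,-0.01]}]
[{"claw":-1,"slide":[0,0,0],"delta_rot":[0,0,0.0]}]
```

send_rows(
  motion=[
    {"claw": -1, "slide": [1, -1, 42], "delta_rot": [0, 0, 0]},
    {"claw": -1, "slide": [1, -2, 84], "delta_rot": [0, 0, -0.01]},
    {"claw": -1, "slide": [1, -2, 103], "delta_rot": [0, 0, -0.01]},
    {"claw": -1, "slide": [1, -2, 112], "delta_rot": [0, 0, -0.01]},
    {"claw": -1, "slide": [1, -2, 112], "delta_rot": [0, 0, -0.01]},
  ],
)

```text
time: 11.05
position: [0.6212, -0.0069, 0.0323]
tool_rot: [3.137, -0.158, -0.001]
ft_force: [0.6, -0.9, -1.0]
grip_width: 0.711
grip_force: 30.0
```

send_rows(
  motion=[
    {"claw": -1, "slide": [0, 0, 0], "delta_rot": [0, 0, 0]},
    {"claw": -1, "slide": [0, 0, 0], "delta_rot": [0, 0, 0]},
    {"claw": -1, "slide": [0, 0, 1], "delta_rot": [0, 0, 0]},
    {"claw": 0.54, "slide": [0, 0, 1], "delta_rot": [0, 0, 0]},
    {"claw": 0.54, "slide": [0, 0, 1], "delta_rot": [0, 0, 0]},
  ],
)

```text
time: 11.55
position: [0.6221, -0.0059, 0.0322]
tool_rot: [-3.137, 0.156, -0.002]
ft_force: [0.1, -0.3, -0.4]
grip_width: 0.758
grip_force: 0.0
```

send_rows(
  motion=[
    {"claw": 0.54, "slide": [0, 0, 0], "delta_rot": [0, 0, 0]},
    {"claw": 0.54, "slide": [0, 0, -15], "delta_rot": [0, 0, 0]},
    {"claw": 0.54, "slide": [0, 0, -50], "delta_rot": [0, 0, 0]},
    {"claw": 0.3, "slide": [0, 0, -95], "delta_rot": [0, 0, 0]},
  ],
)

```text
time: 11.95
position: [0.6203, -0.006, 0.1268]
tool_rot: [3.137, -0.156, -0.005]
ft_force: [1.0, -0.0, -0.0]
grip_width: 0.735
grip_force: 0.0
```

```bash
python3 - <<'E'
from plan import *
plan([(423.5,-106,100,-69.2,0.2,3)])
E
```

```text
from [620.3  -6.  126.8] -95.7
[{"claw":0.2,"slide":[-37,24,5],"delta_rot":[0,0,-0.09]},{"claw":0.2,"slide":[-74,48,11],"delta_rot":[0,0,-0.18]},{"claw":0.2,"slide":[-112,71,16],"delta_rot":[0,0,-0.28]},{"claw":0.2,"slide":[-149,95,21],"delta_rot":[0,0,-0.37]},{"claw":0.2,"slide":[-186,119,27],"delta_rot":[0,0,-0.46]}]
[{"claw":0.2,"slide":[0,0,0],"delta_rot":[0,0,-0.0]},{"claw":0.2,"slide":[0,0,0],"delta_rot":[0,0,-0.0]},{"claw":0.2,"slide":[0,0,0],"delta_rot":[0,0,-0.0]}]
```

send_rows(
  motion=[
    {"claw": 0.2, "slide": [-37, 24, 5], "delta_rot": [0, 0, -0.09]},
    {"claw": 0.2, "slide": [-74, 48, 11], "delta_rot": [0, 0, -0.18]},
    {"claw": 0.2, "slide": [-112, 71, 16], "delta_rot": [0, 0, -0.28]},
    {"claw": 0.2, "slide": [-149, 95, 21], "delta_rot": [0, 0, -0.37]},
    {"claw": 0.2, "slide": [-186, 119, 27], "delta_rot": [0, 0, -0.46]},
  ],
)

```text
time: 12.45
position: [0.4238, -0.1069, 0.1004]
tool_rot: [-3.09, -0.569, -0.003]
ft_force: [1.0, -0.9, 0.8]
grip_width: 0.602
grip_force: 0.0
```

send_rows(
  motion=[
    {"claw": 0.2, "slide": [0, 0, 0], "delta_rot": [0, 0, 0]},
    {"claw": 0.2, "slide": [0, 0, 0], "delta_rot": [0, 0, 0]},
    {"claw": 0.2, "slide": [0, 0, 0], "delta_rot": [0, 0, 0]},
  ],
)

```text
time: 12.75
position: [0.4265, -0.1057, 0.1007]
tool_rot: [3.09, 0.564, 0.004]
ft_force: [0.7, -0.3, -0.8]
grip_width: 0.595
grip_force: 0.0
```

```bash
python3 - <<'E'
from m import *
from plan import plan
im=ctrl.get_image('top'); np.save('top2.npy',im,allow_pickle=True)
o=blobs(im,dict(bank=(370,150,460,270,.022)),dict(bank=lambda h:(h[...,0]>40)&(h[...,0]<90)&(h[...,1]>35))); print(o['bank'])
im=ctrl.get_image('scene'); c=im['color'][120:230,130:330]; cv2.imwrite('pics/s3.png',cv2.resize(c,None,fx=4,fy=4,interpolation=cv2.INTER_CUBIC))
plan([(423.5,-106,50,-69.2,0.2,0),(423.5,-106,26,-69.2,0.2,2)])
E
```

```text
(array([575.7,  -9. ]), array([62.5, 29.3]), 114.4)
from [ 426.3 -105.6  100.3] -69.3
[{"claw":0.2,"slide":[-1,0,25],"delta_rot":[0,0,-0.0]},{"claw":0.2,"slide":[-3,-1,50],"delta_rot":[0,0,-0.0]},{"claw":0.2,"slide":[-3,-1,74],"delta_rot":[0,0,-0.0]},{"claw":0.2,"slide":[-3,-1,74],"delta_rot":[0,0,-0.0]},{"claw":0.2,"slide":[-3,-1,74],"delta_rot":[0,0,-0.0]}]
```

View pics/s3.png

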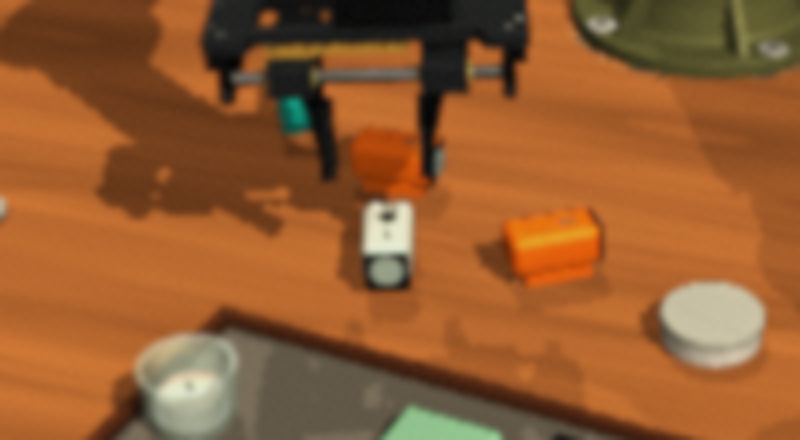

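The white light (390,245), lens toward the camera, lies between and below the fingers, and the orange look-alikes are clear of them. Descend and grip.

send_rows(
  motion=[
    {"claw": 0.2, "slide": [-1, 0, 25], "delta_rot": [0, 0, 0]},
    {"claw": 0.2, "slide": [-3, -1, 50], "delta_rot": [0, 0, 0]},
    {"claw": 0.2, "slide": [-3, -1, 74], "delta_rot": [0, 0, 0]},
    {"claw": 0.2, "slide": [-3, -1, 74], "delta_rot": [0, 0, 0]},
    {"claw": -1, "slide": [-3, -1, 74], "delta_rot": [0, 0, 0]},
  ],
  grip_force=20,
)

```text
time: 13.35
position: [0.422, -0.106, 0.0254]
tool_rot: [3.09, 0.565, -0.002]
ft_force: [-1.3, 0.2, -0.4]
grip_width: 0.565
grip_force: 0.0
```

send_rows(
  motion=[
    {"claw": -1, "slide": [0, 0, 0], "delta_rot": [0, 0, 0]},
    {"claw": -1, "slide": [0, 0, 0], "delta_rot": [0, 0, 0]},
    {"claw": -1, "slide": [0, 0, 0], "delta_rot": [0, 0, 0]},
    {"claw": -1, "slide": [0, 0, 0], "delta_rot": [0, 0, 0]},
  ],
)

```text
time: 13.75
position: [0.4222, -0.106, 0.0261]
tool_rot: [-3.09, -0.564, -0.002]
ft_force: [-1.3, 0.2, 2.8]
grip_width: 0.361
grip_force: 20.0
```

send_rows(
  motion=[
    {"claw": -1, "slide": [0, 0, -20], "delta_rot": [0, 0, 0]},
    {"claw": -1, "slide": [0, 0, -60], "delta_rot": [0, 0, 0]},
    {"claw": -1, "slide": [0, 0, -100], "delta_rot": [0, 0, 0]},
    {"claw": -1, "slide": [0, 0, -120], "delta_rot": [0, 0, 0]},
    {"claw": -1, "slide": [0, 0, -120], "delta_rot": [0, 0, 0]},
  ],
)

```text
time: 14.25
position: [0.4239, -0.1063, 0.1486]
tool_rot: [3.091, 0.564, 0.011]
ft_force: [0.3, -0.3, -1.3]
grip_width: 0.365
grip_force: 20.0
```

```bash
python3 - <<'E'
from m import *
im=ctrl.get_image('scene'); np.save('sc.npy',im,allow_pickle=True)
print(w2px(im,[[.62,-.007,.022],[.52,0,.022],[.72,-.02,.022]]))
p=w2px(im,[[.62,-.007,.022]])[0]*1.5625; x,y=p
o=blobs(im,dict(bank=(x-75,y-65,x+75,y+65,.022)),dict(bank=lambda h:(h[...,0]>40)&(h[...,0]<90)&(h[...,1]>35))); print(o['bank'])
# mask includes side faces: sizes tell
h=cv2.cvtColor(im['color'],cv2.COLOR_BGR2HSV); c=im['color'][140:270,110:330]; cv2.imwrite('pics/s4.png',cv2.resize(c,None,fx=3.5,fy=3.5,interpolation=cv2.INTER_CUBIC))
from plan import plan
plan([(621,-6.5,150,-96,-1,3)])
E
```

```text
[[232.90498885 236.03566283]
 [251.84356833 209.71993986]
 [208.06795821 266.06760768]]
(array([629.3,  -2.6]), array([110.5,  68.7]), 174.0)
from [ 422.5 -106.   146.7] -69.3
[{"claw":-1,"slide":[44,-5,-1],"delta_rot":[0,0,0.09]},{"claw":-1,"slide":[88,-9,-1],"delta_rot":[0,0,0.19]},{"claw":-1,"slide":[133,-14,-2],"delta_rot":[0,0,0.28]},{"claw":-1,"slide":[177,-18,-3],"delta_rot":[0,0,0.37]},{"claw":-1,"slide":[221,-23,-3],"delta_rot":[0,0,0.47]}]
[{"claw":-1,"slide":[0,0,0],"delta_rot":[0,0,-0.0]},{"claw":-1,"slide":[0,0,0],"delta_rot":[0,0,-0.0]},{"claw":-1,"slide":[0,0,0],"delta_rot":[0,0,-0.0]}]
```

View pics/s4.png

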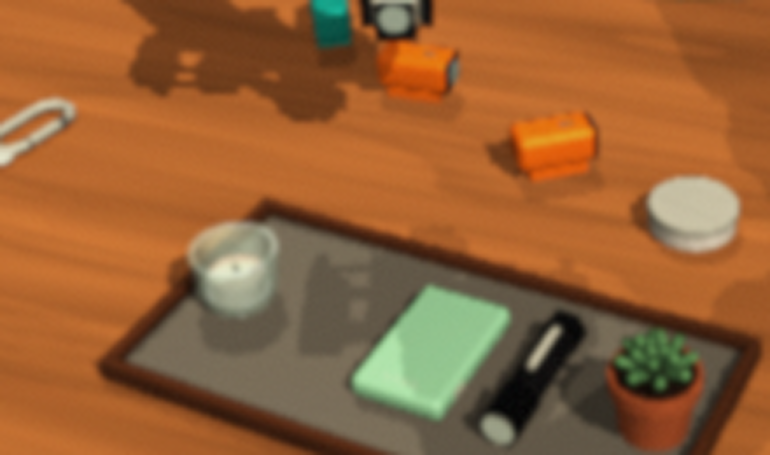

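The bank lies flat at crop (430,350), about (623,-6), and nothing touches it. Carry the light over it.

send_rows(
  motion=[
    {"claw": -1, "slide": [44, -5, -1], "delta_rot": [0, 0, 0.09]},
    {"claw": -1, "slide": [88, -9, -1], "delta_rot": [0, 0, 0.19]},
    {"claw": -1, "slide": [133, -14, -2], "delta_rot": [0, 0, 0.28]},
    {"claw": -1, "slide": [177, -18, -3], "delta_rot": [0, 0, 0.37]},
    {"claw": -1, "slide": [221, -23, -3], "delta_rot": [0, 0, 0.47]},
  ],
)

```text
time: 14.8
position: [0.6207, -0.0059, 0.1461]
tool_rot: [3.136, -0.178, -0.005]
ft_force: [-0.1, -1.0, 0.7]
grip_width: 0.366
grip_force: 20.0
```

send_rows(
  motion=[
    {"claw": -1, "slide": [0, 0, 0], "delta_rot": [0, 0, 0]},
    {"claw": -1, "slide": [0, 0, 0], "delta_rot": [0, 0, 0]},
    {"claw": -1, "slide": [0, 0, 0], "delta_rot": [0, 0, 0]},
  ],
)

```text
time: 15.1
position: [0.6188, -0.0078, 0.1471]
tool_rot: [3.136, -0.173, -0.005]
ft_force: [-1.0, -0.0, -0.6]
grip_width: 0.365
grip_force: 20.0
```

```bash
python3 - <<'E'
from m import *
im=ctrl.get_image('scene'); h=cv2.cvtColor(im['color'],cv2.COLOR_BGR2HSV)
from plan import plan
plan([(622,-6,80,-96,-1,0),(622,-6,49.5,-96,-1,2)])
E
```

```text
from [618.9  -7.9 147.8] -96.3
[{"claw":-1,"slide":[1,-1,34],"delta_rot":[0,0,-0.0]},{"claw":-1,"slide":[3,-2,68],"delta_rot":[0,0,-0.01]},{"claw":-1,"slide":[3,-2,98],"delta_rot":[0,0,-0.01]},{"claw":-1,"slide":[3,-2,98],"delta_rot":[0,0,-0.01]},{"claw":-1,"slide":[3,-2,98],"delta_rot":[0,0,-0.01]}]
```

send_rows(
  motion=[
    {"claw": -1, "slide": [1, -1, 34], "delta_rot": [0, 0, 0]},
    {"claw": -1, "slide": [3, -2, 68], "delta_rot": [0, 0, -0.01]},
    {"claw": -1, "slide": [3, -2, 88], "delta_rot": [0, 0, -0.01]},
    {"claw": -1, "slide": [3, -2, 98], "delta_rot": [0, 0, -0.01]},
    {"claw": -1, "slide": [3, -2, 98], "delta_rot": [0, 0, -0.01]},
  ],
)

```text
time: 15.65
position: [0.6225, -0.0055, 0.0502]
tool_rot: [-3.138, 0.157, 0.002]
ft_force: [0.9, 0.2, -0.0]
grip_width: 0.367
grip_force: 20.0
```

send_rows(
  motion=[
    {"claw": -1, "slide": [0, 0, 0], "delta_rot": [0, 0, 0]},
    {"claw": -1, "slide": [0, 0, 0], "delta_rot": [0, 0, 0]},
  ],
)

```text
time: 15.85
position: [0.6244, -0.0051, 0.0522]
tool_rot: [-3.137, 0.156, -0.004]
ft_force: [0.2, -0.5, -0.4]
grip_width: 0.365
grip_force: 20.0
```

send_rows(
  motion=[
    {"claw": -1, "slide": [0, 0, 1], "delta_rot": [0, 0, 0]},
    {"claw": -1, "slide": [0, 0, 2], "delta_rot": [0, 0, 0]},
    {"claw": -1, "slide": [0, 0, 2], "delta_rot": [0, 0, 0]},
  ],
)

```text
time: 16.15
position: [0.6236, -0.0048, 0.0487]
tool_rot: [-3.138, 0.155, -0.0]
ft_force: [1.1, -0.3, -1.3]
grip_width: 0.367
grip_force: 20.0
```

```bash
python3 - <<'E'
from h import *
im=ctrl.get_image('scene'); c=im['color'][185:290,170:320]; cv2.imwrite('pics/s5.png',cv2.resize(c,None,fx=5,fy=5,interpolation=cv2.INTER_CUBIC))
s=ctrl.get_state(); print(s['position'],s['ft_force'])
E
```

```text
[ 0.62353819 -0.00478371  0.04865171] [-0.3753984  -0.17475388 -0.81269381]
```

View pics/s5.png

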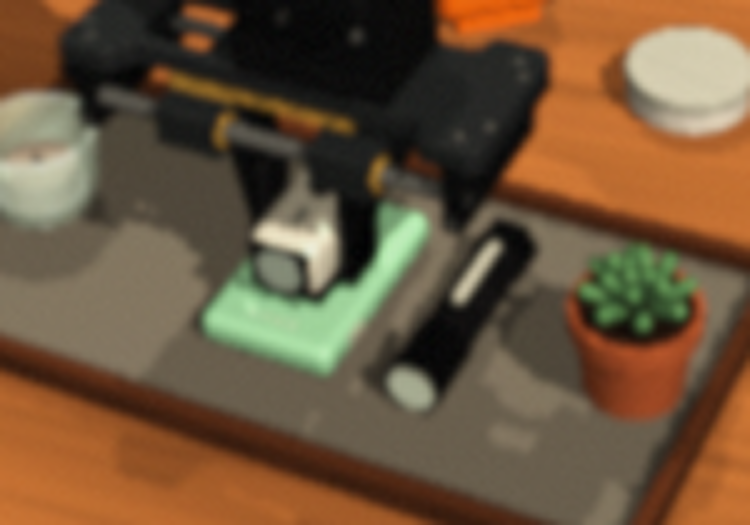

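The light is upright just above the middle of the bank, lens at (280,270). I'll lower 1 mm, release and lift.

send_rows(
  motion=[
    {"claw": -1, "slide": [0, 0, 1], "delta_rot": [0, 0, 0]},
    {"claw": -1, "slide": [0, 0, 1], "delta_rot": [0, 0, 0]},
    {"claw": 0, "slide": [0, 0, 1], "delta_rot": [0, 0, 0]},
    {"claw": 0, "slide": [0, 0, 1], "delta_rot": [0, 0, 0]},
    {"claw": 0, "slide": [0, 0, 1], "delta_rot": [0, 0, 0]},
  ],
)

```text
time: 16.7
position: [0.6235, -0.0049, 0.0474]
tool_rot: [3.138, -0.156, -0.0]
ft_force: [-0.5, -0.6, -0.3]
grip_width: 0.484
grip_force: 0.0
```

send_rows(
  motion=[
    {"claw": 0, "slide": [0, 0, -15], "delta_rot": [0, 0, 0]},
    {"claw": 0, "slide": [0, 0, -45], "delta_rot": [0, 0, 0]},
    {"claw": 0, "slide": [0, 0, -90], "delta_rot": [0, 0, 0]},
    {"claw": 0.2, "slide": [0, 0, -110], "delta_rot": [0, 0, 0]},
  ],
)

```text
time: 17.1
position: [0.6256, -0.0055, 0.1628]
tool_rot: [-3.137, 0.157, -0.01]
ft_force: [0.2, -0.3, 0.4]
grip_width: 0.533
grip_force: 0.0
```

```bash
python3 - <<'E'
from plan import *
# keys centre (490.8,-415.5); axis 167.1 => tips toward +x (-12.9deg); grasp at x=-14
u=np.array([np.cos(np.radians(-12.9)),np.sin(np.radians(-12.9))]); g=np.array([490.8,-415.5])-14*u; print(g)
plan([(*g,110,-102.9,0.3,3)])
E
```

```text
[ 477.15334328 -412.37449838]
from [625.6  -5.5 162.8] -95.7
[{"claw":0.3,"slide":[-11,42,5],"delta_rot":[0,0,0.01]},{"claw":0.3,"slide":[-21,84,11],"delta_rot":[0,0,0.03]},{"claw":0.3,"slide":[-32,126,16],"delta_rot":[0,0,0.04]},{"claw":0.3,"slide":[-43,168,21],"delta_rot":[0,0,0.05]},{"claw":0.3,"slide":[-54,210,26],"delta_rot":[0,0,0.06]}]
[{"claw":0.3,"slide":[-8,42,6],"delta_rot":[0,0,0.02]},{"claw":0.3,"slide":[-16,85,11],"delta_rot":[0,0,0.03]},{"claw":0.3,"slide":[-24,127,16],"delta_rot":[0,0,0.04]},{"claw":0.3,"slide":[-32,170,22],"delta_rot":[0,0,0.05]},{"claw":0.3,"slide":[-41,212,27],"delta_rot":[0,0,0.07]}]
[{"claw":0.3,"slide":[1,0,0],"delta_rot":[0,0,-0.0]},{"claw":0.3,"slide":[1,0,0],"delta_rot":[0,0,-0.0]},{"claw":0.3,"slide":[1,0,0],"delta_rot":[0,0,-0.0]}]
```

send_rows(
  motion=[
    {"claw": 0.3, "slide": [-11, 42, 5], "delta_rot": [0, 0, 0.01]},
    {"claw": 0.3, "slide": [-21, 84, 11], "delta_rot": [0, 0, 0.03]},
    {"claw": 0.3, "slide": [-32, 126, 16], "delta_rot": [0, 0, 0.04]},
    {"claw": 0.3, "slide": [-43, 168, 21], "delta_rot": [0, 0, 0.05]},
    {"claw": 0.3, "slide": [-54, 210, 26], "delta_rot": [0, 0, 0.06]},
  ],
)

```text
time: 17.6
position: [0.5486, -0.2101, 0.1327]
tool_rot: [-3.131, 0.25, -0.003]
ft_force: [0.2, 0.1, -0.2]
grip_width: 0.647
grip_force: 0.0
```

send_rows(
  motion=[
    {"claw": 0.3, "slide": [-8, 42, 6], "delta_rot": [0, 0, 0.02]},
    {"claw": 0.3, "slide": [-16, 85, 11], "delta_rot": [0, 0, 0.03]},
    {"claw": 0.3, "slide": [-24, 127, 16], "delta_rot": [0, 0, 0.04]},
    {"claw": 0.3, "slide": [-32, 170, 22], "delta_rot": [0, 0, 0.05]},
    {"claw": 0.3, "slide": [-41, 212, 27], "delta_rot": [0, 0, 0.07]},
  ],
)

```text
time: 18.1
position: [0.4746, -0.413, 0.1055]
tool_rot: [3.121, -0.36, 0.002]
ft_force: [-0.1, 0.1, 0.3]
grip_width: 0.652
grip_force: 0.0
```

send_rows(
  motion=[
    {"claw": 0.3, "slide": [1, 0, 0], "delta_rot": [0, 0, 0]},
    {"claw": 0.3, "slide": [1, 0, 0], "delta_rot": [0, 0, 0]},
    {"claw": 0.3, "slide": [1, 0, 0], "delta_rot": [0, 0, 0]},
  ],
)

```text
time: 18.4
position: [0.477, -0.4104, 0.1051]
tool_rot: [-3.12, 0.356, -0.002]
ft_force: [0.3, 0.1, -0.2]
grip_width: 0.651
grip_force: 0.0
```

```bash
python3 - <<'E'
from m import *
from plan import plan
im=ctrl.get_image('top'); np.save('top3.npy',im,allow_pickle=True)
rois=dict(bank=(370,150,450,270,.022),light=(380,170,440,250,.058),flash=(345,165,395,260,.018))
o=blobs(im,rois,dict(bank=lambda h:((h[...,0]>40)&(h[...,0]<90)&(h[...,1]>35)),light=lambda h:(h[...,1]<50)&(h[...,2]>165),flash=lambda h:h[...,2]<55))
for k in rois: print(k,o[k])
c=im['color'][85:270,180:440]; cv2.imwrite('pics/t3.png',cv2.resize(c,None,fx=3,fy=3,interpolation=cv2.INTER_CUBIC))
plan([(477,-412.4,60,-102.9,0.3,0),(477,-412.4,24,-102.9,0.3,2)])
E
```

```text
bank (array([612.6, -20.1]), array([63.8, 33.3]), 173.9)
light (array([607.9,  -4.8]), array([94., 58.]), 173.7)
flash (array([628.7,  62.5]), array([102.6,  23.4]), 173.5)
from [ 477.3 -410.   105. ] -103.0
[{"claw":0.3,"slide":[0,1,22],"delta_rot":[0,0,-0.0]},{"claw":0.3,"slide":[0,2,45],"delta_rot":[0,0,-0.0]},{"claw":0.3,"slide":[0,2,81],"delta_rot":[0,0,-0.0]},{"claw":0.3,"slide":[0,2,81],"delta_rot":[0,0,-0.0]},{"claw":0.3,"slide":[0,2,81],"delta_rot":[0,0,-0.0]}]
```

View pics/t3.png

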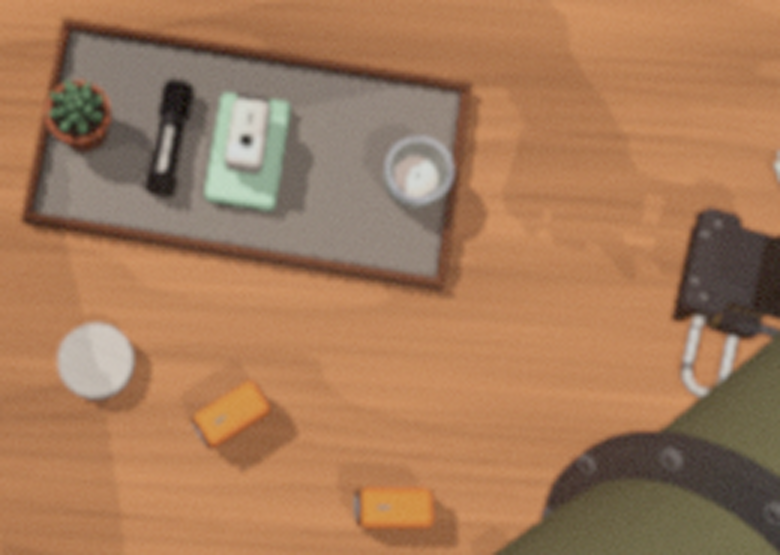

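```bash
python3 - <<'E'
from h import *
im=np.load('top3.npy',allow_pickle=True).item()
f=lambda p,z:(px2w(im,np.array(p)/3+[180,85],z)*1000).round(1)[:,:2]
B=f([(222,91),(290,101),(275,208),(205,197)],.022); L=f([(232,97),(270,99),(263,170),(226,165)],.058)
print(B.mean(0),L.mean(0)); print(B.tolist(),L.tolist())
print('dish',f([(420,172)],.046),'pot',f([(78,116)],.05))
E
```

```text
[620.35  -7.4 ] [621.325  -6.35 ]
[[672.3, 18.5], [666.6, -41.6], [568.2, -33.6], [574.3, 27.1]] [[652.1, 8.7], [652.3, -23.3], [589.2, -20.9], [591.7, 10.1]]
dish [[ 599.8 -153.2]] pot [[630.3 138.1]]
```

The light sits within about 2 mm of the bank's centre. Now I'll grasp the keys.

send_rows(
  motion=[
    {"claw": 0.3, "slide": [0, 1, 22], "delta_rot": [0, 0, 0]},
    {"claw": 0.3, "slide": [0, 2, 45], "delta_rot": [0, 0, 0]},
    {"claw": 0.3, "slide": [0, 2, 74], "delta_rot": [0, 0, 0]},
    {"claw": 0.3, "slide": [0, 2, 82], "delta_rot": [0, 0, 0]},
    {"claw": 0.3, "slide": [0, 2, 82], "delta_rot": [0, 0, 0]},
  ],
)

```text
time: 18.95
position: [0.4765, -0.4118, 0.0232]
tool_rot: [-3.12, 0.355, 0.0]
ft_force: [-0.3, 0.3, -0.3]
grip_width: 0.647
grip_force: 0.0
```

send_rows(
  motion=[
    {"claw": -1, "slide": [0, 0, 0], "delta_rot": [0, 0, 0]},
    {"claw": -1, "slide": [0, 0, 0], "delta_rot": [0, 0, 0]},
    {"claw": -1, "slide": [0, 0, 0], "delta_rot": [0, 0, 0]},
    {"claw": -1, "slide": [0, 0, 0], "delta_rot": [0, 0, 0]},
    {"claw": -1, "slide": [0, 0, 0], "delta_rot": [0, 0, 0]},
  ],
)

```text
time: 19.45
position: [0.4759, -0.413, 0.0228]
tool_rot: [-3.12, 0.358, -0.001]
ft_force: [0.8, 1.5, 2.7]
grip_width: 0.448
grip_force: 20.0
```

send_rows(
  motion=[
    {"claw": -1, "slide": [0, 0, -20], "delta_rot": [0, 0, 0]},
    {"claw": -1, "slide": [0, 0, -60], "delta_rot": [0, 0, 0]},
    {"claw": -1, "slide": [0, 0, -100], "delta_rot": [0, 0, 0]},
    {"claw": -1, "slide": [0, 0, -120], "delta_rot": [0, 0, 0]},
    {"claw": -1, "slide": [0, 0, -120], "delta_rot": [0, 0, 0]},
  ],
)

```text
time: 19.95
position: [0.4766, -0.4154, 0.146]
tool_rot: [3.118, -0.36, 0.009]
ft_force: [0.3, -0.1, -1.1]
grip_width: 0.451
grip_force: 20.0
```

```bash
python3 - <<'E'
from plan import *
plan([(599.5,-81,150,-96,-1,3)])
E
```

```text
from [ 476.6 -415.4  146. ] -103.2
[{"claw":-1,"slide":[5,-44,0],"delta_rot":[0,0,-0.02]},{"claw":-1,"slide":[11,-88,-1],"delta_rot":[0,0,-0.03]},{"claw":-1,"slide":[16,-133,-1],"delta_rot":[0,0,-0.05]},{"claw":-1,"slide":[22,-177,-2],"delta_rot":[0,0,-0.06]},{"claw":-1,"slide":[27,-221,-2],"delta_rot":[0,0,-0.08]}]
[{"claw":-1,"slide":[9,-44,-1],"delta_rot":[0,0,-0.01]},{"claw":-1,"slide":[18,-87,-1],"delta_rot":[0,0,-0.03]},{"claw":-1,"slide":[27,-131,-2],"delta_rot":[0,0,-0.04]},{"claw":-1,"slide":[27,-131,-2],"delta_rot":[0,0,-0.04]},{"claw":-1,"slide":[27,-131,-2],"delta_rot":[0,0,-0.04]}]
[{"claw":-1,"slide":[0,0,0],"delta_rot":[0,0,-0.0]}]
```

send_rows(
  motion=[
    {"claw": -1, "slide": [5, -44, 0], "delta_rot": [0, 0, -0.02]},
    {"claw": -1, "slide": [11, -88, -1], "delta_rot": [0, 0, -0.03]},
    {"claw": -1, "slide": [16, -133, -1], "delta_rot": [0, 0, -0.05]},
    {"claw": -1, "slide": [22, -177, -2], "delta_rot": [0, 0, -0.06]},
    {"claw": -1, "slide": [27, -221, -2], "delta_rot": [0, 0, -0.08]},
  ],
)

```text
time: 20.45
position: [0.5515, -0.2024, 0.143]
tool_rot: [-3.133, 0.233, 0.003]
ft_force: [0.8, 0.4, 0.3]
grip_width: 0.452
grip_force: 20.0
```

send_rows(
  motion=[
    {"claw": -1, "slide": [9, -44, -1], "delta_rot": [0, 0, -0.01]},
    {"claw": -1, "slide": [18, -87, -1], "delta_rot": [0, 0, -0.03]},
    {"claw": -1, "slide": [27, -131, -2], "delta_rot": [0, 0, -0.04]},
    {"claw": -1, "slide": [27, -131, -2], "delta_rot": [0, 0, -0.04]},
    {"claw": -1, "slide": [27, -131, -2], "delta_rot": [0, 0, -0.04]},
  ],
)

```text
time: 20.95
position: [0.5975, -0.0771, 0.1447]
tool_rot: [3.137, -0.166, -0.004]
ft_force: [0.3, -1.0, -1.1]
grip_width: 0.444
grip_force: 20.0
```

send_rows(
  motion=[
    {"claw": -1, "slide": [0, 0, 0], "delta_rot": [0, 0, 0]},
    {"claw": -1, "slide": [0, 0, 0], "delta_rot": [0, 0, 0]},
  ],
)

```text
time: 21.15
position: [0.5972, -0.0809, 0.146]
tool_rot: [3.136, -0.176, -0.001]
ft_force: [-0.1, 0.2, -0.7]
grip_width: 0.448
grip_force: 20.0
```

```bash
python3 - <<'E'
from plan import *
im=ctrl.get_image('scene'); c=im['color'][120:270,110:310]; cv2.imwrite('pics/s6.png',cv2.resize(c,None,fx=4,fy=4,interpolation=cv2.INTER_CUBIC))
plan([(599.5,-81,60,-96,-1,2)])
E
```

```text
from [597.4 -80.8 146.2] -96.4
[{"claw":-1,"slide":[1,0,43],"delta_rot":[0,0,-0.0]},{"claw":-1,"slide":[2,0,86],"delta_rot":[0,0,-0.01]},{"claw":-1,"slide":[2,0,86],"delta_rot":[0,0,-0.01]},{"claw":-1,"slide":[2,0,86],"delta_rot":[0,0,-0.01]}]
```

View pics/s6.png

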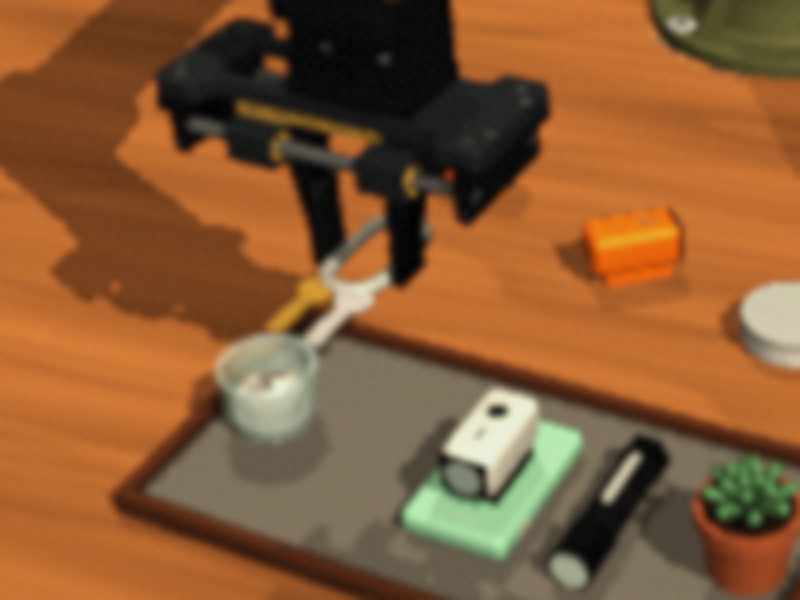

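The keys hang level and straight, tips toward the far side (290,325). The light, bank, flashlight, dish and pot are all fine, so I'll lower.

send_rows(
  motion=[
    {"claw": -1, "slide": [1, 0, 43], "delta_rot": [0, 0, 0]},
    {"claw": -1, "slide": [2, 0, 86], "delta_rot": [0, 0, -0.01]},
    {"claw": -1, "slide": [2, 0, 106], "delta_rot": [0, 0, -0.01]},
    {"claw": -1, "slide": [2, 0, 113], "delta_rot": [0, 0, -0.01]},
    {"claw": -1, "slide": [2, 0, 113], "delta_rot": [0, 0, -0.01]},
  ],
)

```text
time: 21.7
position: [0.5994, -0.08, 0.033]
tool_rot: [3.137, -0.158, -0.002]
ft_force: [0.6, -0.7, -0.7]
grip_width: 0.449
grip_force: 20.0
```

send_rows(
  motion=[
    {"claw": -1, "slide": [0, 0, 0], "delta_rot": [0, 0, 0]},
    {"claw": -1, "slide": [0, 0, 0], "delta_rot": [0, 0, 0]},
  ],
)

```text
time: 21.9
position: [0.6015, -0.0794, 0.0354]
tool_rot: [-3.137, 0.156, -0.005]
ft_force: [0.7, -0.0, -0.2]
grip_width: 0.448
grip_force: 20.0
```

```bash
python3 - <<'E'
from plan import *
plan([(599.5,-81,29.5,-96,-1,2)])
E
```

```text
from [601.5 -79.4  35.4] -95.7
[{"claw":-1,"slide":[-2,2,6],"delta_rot":[0,0,0.01]},{"claw":-1,"slide":[-2,2,6],"delta_rot":[0,0,0.01]},{"claw":-1,"slide":[-2,2,6],"delta_rot":[0,0,0.01]}]
```

send_rows(
  motion=[
    {"claw": -1, "slide": [-1, 1, 3], "delta_rot": [0, 0, 0]},
    {"claw": -1, "slide": [-1, 1, 5], "delta_rot": [0, 0, 0]},
    {"claw": -1, "slide": [-1, 1, 5], "delta_rot": [0, 0, 0]},
    {"claw": -1, "slide": [-1, 1, 5], "delta_rot": [0, 0, 0]},
  ],
)

```text
time: 22.3
position: [0.5992, -0.08, 0.0288]
tool_rot: [-3.138, 0.156, -0.001]
ft_force: [-0.1, -0.3, 0.6]
grip_width: 0.448
grip_force: 20.0
```

send_rows(
  motion=[
    {"claw": 0.05, "slide": [0, 0, 0], "delta_rot": [0, 0, 0]},
    {"claw": 0.05, "slide": [0, 0, 0], "delta_rot": [0, 0, 0]},
    {"claw": 0.05, "slide": [0, 0, 0], "delta_rot": [0, 0, 0]},
  ],
)

```text
time: 22.6
position: [0.599, -0.0799, 0.0286]
tool_rot: [-3.138, 0.156, -0.0]
ft_force: [0.3, -0.5, -0.2]
grip_width: 0.522
grip_force: 0.0
```

send_rows(
  motion=[
    {"claw": 0.05, "slide": [0, 0, -12], "delta_rot": [0, 0, 0]},
    {"claw": 0.05, "slide": [0, 0, -45], "delta_rot": [0, 0, 0]},
    {"claw": 0.05, "slide": [0, 0, -90], "delta_rot": [0, 0, 0]},
    {"claw": 0.05, "slide": [0, 0, -125], "delta_rot": [0, 0, 0]},
  ],
)

```text
time: 23.0
position: [0.5995, -0.0805, 0.1567]
tool_rot: [3.138, -0.157, 0.003]
ft_force: [1.0, -0.7, 0.6]
grip_width: 0.527
grip_force: 0.0
```

send_rows(
  motion=[
    {"claw": 0.05, "slide": [-40, 20, 0], "delta_rot": [0, 0, 0]},
    {"claw": 0.05, "slide": [-80, 60, 0], "delta_rot": [0, 0, 0]},
    {"claw": 0.05, "slide": [-120, 100, 0], "delta_rot": [0, 0, 0]},
    {"claw": 0.05, "slide": [-150, 140, 0], "delta_rot": [0, 0, 0]},
    {"claw": 0.05, "slide": [-150, 180, 0], "delta_rot": [0, 0, 0]},
  ],
)

```text
time: 23.5
position: [0.4293, -0.243, 0.1541]
tool_rot: [-3.133, 0.153, -0.002]
ft_force: [1.3, -0.2, -0.3]
grip_width: 0.527
grip_force: 0.0
```

send_rows(
  motion=[
    {"claw": 0.05, "slide": [0, 40, 0], "delta_rot": [0, 0, 0]},
    {"claw": 0.05, "slide": [0, 80, 0], "delta_rot": [0, 0, 0]},
    {"claw": 0.05, "slide": [0, 80, 0], "delta_rot": [0, 0, 0]},
  ],
)

```text
time: 23.8
position: [0.4219, -0.3295, 0.1551]
tool_rot: [3.132, -0.169, 0.002]
ft_force: [-1.1, -0.2, 0.5]
grip_width: 0.529
grip_force: 0.0
```

```bash
python3 - <<'E'
from m import *
im=ctrl.get_image('top'); np.save('top4.npy',im,allow_pickle=True)
c=im['color'][85:200,185:345]; cv2.imwrite('pics/t4.png',cv2.resize(c,None,fx=5,fy=5,interpolation=cv2.INTER_CUBIC))
E
```

```text
(no output)
```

View pics/t4.png

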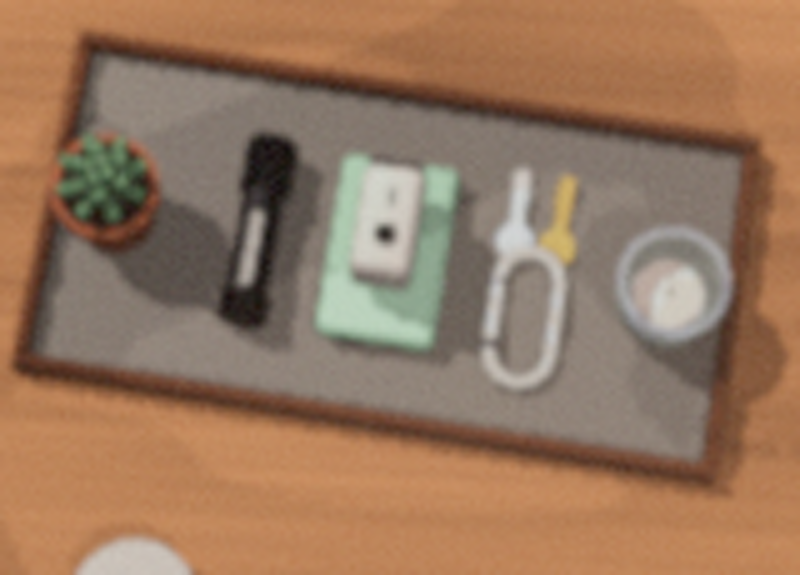

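The row is in order: pot, flashlight, bank with the light, keys, dish, with clear gaps between them. I'll check the numbers from the crop pixels.

```bash
python3 - <<'E'
from h import *
im=np.load('top4.npy',allow_pickle=True).item()
f=lambda p,z:(px2w(im,np.array(p,float)/5+[185,85],z)*1000)[:,:2]
A=f([(538,247),(510,388)],.010); d=A[0]-A[1]; print('carab',A,'ang',np.degrees(np.arctan2(d[1],d[0])))
k=A[1]+d/np.linalg.norm(d)*61
D=f([(675,287)],.046)[0]; P=f([(106,190)],.05)[0]
B=f([(347,153),(460,167),(435,350),(317,335)],.022).mean(0); F=f([(258,230)],.018)[0]
C=f([(85,35),(757,145),(717,482),(17,368)],.016).mean(0); u=np.array([np.cos(np.radians(-6)),np.sin(np.radians(-6))])
n=np.linalg.norm
print('keys',k,'D',D,'P',P,'B',B,'F',F,'tray',C)
print('off',[(round(float((q-C)@u),1)) for q in(k,B,F)],'dist',[round(float(v),1) for v in(n(B-D),n(B-P),n(k-D),n(k-B),n(F-B),n(F-P))])
E
```

```text
carab [[630.13347264 -86.25336892]
 [552.0272578  -74.8722815 ]] ang -8.290391356485522
keys [612.38980683 -83.66788693] D [ 599.64222184 -153.24763247] P [632.07402367 137.72358393] B [619.0508269   -8.20375235] F [627.43369141  61.47646902] tray [619.32578855  -9.74295784]
off [0.8, -0.4, 0.6] dist [146.3, 146.5, 70.7, 75.8, 70.2, 76.4]
```

All measured values are well inside the limits, so I'm handing the job in.

```bash
python3 -c "
from bench import ctrl
print(ctrl.close_job())"
```

```text
the job is handed in; nothing more can be done
None
```

The tray is set out and handed in with no verdict shown: my last picture put the row within 1 mm of the middle line, the spacings well inside the limits, the light centred on the power bank, and gaps between everything.

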